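Dress the library desk: stacked pocket books, globe and vase

TASK

Dress the display on this library desk: on the rectangular marble slab lay the three grey pocket books flat in one stack, largest at the bottom, then the medium one, the smallest on top, each centred on what is under it with its long side parallel to the slab's, and stand the little brass globe upright in the middle of the top book. Stand the white vase in the middle of the round wooden stand; it is fragile, so keep it upright and set it down rather than drop it. Leave the mug and the lidded jar where they are.

Things in the scene. Friction and masses are not known exactly. Their poses are not given: they have to be found in the camera images.
- slab: Rectangular slab of pale marble, fixed to the desk, 130 x 90 mm and 12 mm thick: the place for the stack. Origin: centre of its underside, on the desk; x along its long side, z up; its top is 12 mm above the origin.
- stand: Round disc of light wood, fixed to the desk, 100 mm across, 18 mm high: the place for the vase. Origin: centre of its underside, on the desk; z up; its flat top is 18 mm above the origin.
- book_large: Large pocket book, closed, grey cloth, 112 x 66 mm, 26 mm thick, lying flat and loose. Origin: centre of its underside; x along its long side, z up; the spine is the long side at -y (same plain cloth as the other books, told apart by size). Grip it from above across its short dimension (along y). About 170 g.
- book_medium: Medium pocket book, closed, grey cloth, 96 x 54 mm, 22 mm thick, lying flat and loose. Origin: centre of its underside; x along its long side, z up; the spine is the long side at -y (same plain cloth as the other books, told apart by size). Grip it from above across its short dimension (along y). About 110 g.
- book_small: Small pocket book, closed, grey cloth, 80 x 42 mm, 18 mm thick, lying flat and loose. Origin: centre of its underside; x along its long side, z up; the spine is the long side at -y (same plain cloth as the other books, told apart by size). Grip it from above across its short dimension (along y). About 70 g.
- globe: Little brass globe, 66 mm tall, standing loose: a round foot 36 mm across and 7 mm high, a thin stem, and a ball 44 mm across whose centre is 44 mm above the origin, girdled by an upright-sided band 47 mm across and 10 mm high at the height of the ball's centre (grip it there, from any side). Origin: centre of the foot's underside; z up. About 180 g.
- vase: White ceramic vase, round, 84 mm tall, standing loose: foot 40 mm across, widest 55 mm across with upright sides from 38 to 52 mm above the foot (grip it there, from any side), then a narrow neck and a lip 30 mm across. Origin: centre of the foot's underside; z up. About 160 g.
- mug: Blue ceramic mug, 76 mm across the rim, 85 mm tall, with a handle on its +y side reaching about 70 mm from the axis; loose, a bystander to leave alone. Origin: centre of its underside; z up.
- jar: Squat terracotta jar with a lid and round knob, 76 mm across, 76 mm tall; loose, a bystander to leave alone. Origin: centre of its underside; z up.
Not all that is in view belongs to the job. Leave any blue or purple look-alike of the globe alone.

How it is judged:
By the outcome, as a careful person would: the job done as asked, in the order asked, and still so for the second after the job is handed in, with the robot touching nothing.
It also fails if it takes over 144 s, if anything falls off the work surface, if the arm or the gripper's body presses on something with over 40 N, if the wrist force passes 120 N, or if a joint passes its speed limit or range.

ROBOT

A 6-joint arm with a two-finger parallel gripper is mounted at the origin on the work surface. World frame = base frame: x ahead of the robot, y to its left, z up, the work surface at z = 0. Lengths are in m, angles in rad, forces in N, time in s.
With the tool pointing down it reaches from about 0.35 to 1 m from the base axis. Payload 7.1 kg.
Tool frame: the origin (TCP) lies between the finger pads; the fingertips stand 22 mm ahead of it and the grasp point (between the pads) lies 3 mm ahead of it; z points along the fingers, y is the line along which they close (so a half turn about z gives the same grasp; the last joint's range is limited). The gripper opens to 85 mm and grips with 20 to 120 N. Pads are 22 mm wide; open, the fingers measure 114 mm over their backs; the gripper's body (76 mm by 85 mm) begins 54 mm behind the grasp point. The pads swing forward as they close: fully open they stand 13 mm farther back than shut.
Start: joints at [-1.303, 0.423, 1.63, -0, 1.089, -0.019], TCP at [0.177, -0.599, 0.253] pointing down, gripper open.
Joint ranges: [-3, 3], [-0.9, 2.11], [0.09, 2.58], [-1.31, 4.45], [0.11, 2.69], [-2.54, 2.54]. Speed limits (rad/s): [2.39, 2.39, 3.01, 3.14, 3.14, 3.14].

INTERFACE

Orientations are given as a rotation vector (axis times angle).
In Python, from rig import manip gives the robot as it stands. The module is installed in compiled form; this text tells all that it offers. Calls block until the motion is done:
- manip.move_to(position, orientation): joint-space move of the TCP to a pose.
- manip.servo_line(position, orientation=None, rate=0.15): straight line of the TCP; orientation=None keeps the orientation; rate is the mean speed in m/s.
- manip.set_joints(angles): joint-space move.
- manip.command_gripper(opening, f_grip=None): finger opening in m; f_grip is the grip in N (None keeps the last); returns when the fingers have stopped.
- manip.hold(seconds).
- manip.solve_ik(position, orientation): joint angles nearest the present ones, or None.
- manip.camera(name): name is "scene" or "top" or "wrist"; returns a dict with "image" (480x640x3 uint8, red, green, blue), "fx", "fy", "cx", "cy" (pixels), "k1" (the pictures are not rectified: a ray, as slopes to the right and down, at radius r is drawn at 1 + k1 r^2 times it, then the intrinsics apply), "cam_to_world" (4x4, takes a point from camera to world coordinates); the wrist camera has in their place "mount" (4x4, takes a point from camera to tool coordinates, whose origin is the TCP and whose axes are the flange's). Camera axes: x right, y down, z forward; pixel columns grow to the right and rows downward; lengths in m; the calibration is good to about 2 mm. A picture is of the moment at which its call begins: read the wrist's pose just before it. There is no depth.
A pose or a line that the arm cannot do raises manip.IKError and nothing moves.
- manip.sign_off(): hands the job in; it is judged then, once.
Readings, each from a call of its own:
- manip.get_time(): time.
- manip.get_joint_positions(): joint angles.
- manip.get_joint_vel(): joint speeds.
- manip.get_tau(): joint torques, N m.
- manip.get_position(): TCP position.
- manip.get_ee_rot(): TCP orientation.
- manip.get_contact_force(): force on the tool from outside, world axes, zero at the start.
- manip.get_torque(): the same for the moment, N m.
- manip.get_width(): finger opening in m.
- manip.get_grip_force(): force on a finger pad.
Only numpy, scipy, OpenCV 4.12 (cv2) and the standard library are available. Lean on these libraries where they do the work, as an engineer would, in place of code of your own. Each camera call takes 0.05 s, during which the arm holds its last target. There are 200 camera calls.

## Working session

There is one attempt and no reset: what is moved stays moved. The work goes in short steps, each a Python script; the robot and the scene stay as the last script left them, time stands still between calls to the robot, and variables do not carry over. Pictures are saved under pics/ and viewed, at most 14 in all, crops included, and the job is handed in when it is done.

```bash
mkdir -p pics; ls; python3 - <<'E'
from rig import manip
import cv2,numpy as np
for n in ("top","scene"):
    c=manip.camera(n); cv2.imwrite(f"pics/{n}0.png",c["image"][:,:,::-1])
    print(n,c["fx"],c["fy"],c["cx"],c["cy"],c["k1"]);print(np.round(c["cam_to_world"],4).tolist())
c=manip.camera("wrist");print(c["mount"],c["fx"],c["k1"]);print(manip.get_position(),manip.get_ee_rot(),manip.get_time())
E
```

```text
pics
top 463.218731729767 463.218731729767 318.28167204779425 242.22662215640568 -0.043955984626585044
[[-0.0034, -0.9966, 0.0829, 0.4486], [-0.9999, 0.0026, -0.0106, -0.0155], [0.0104, -0.0829, -0.9965, 1.0548], [0.0, 0.0, 0.0, 1.0]]
scene 599.7444646392415 599.7444646392415 316.86057553335894 242.92744156417285 -0.19340467390610627
[[0.8006, 0.3234, -0.5045, 1.3159], [0.5992, -0.4209, 0.6811, -1.065], [0.0079, -0.8475, -0.5307, 0.8671], [0.0, 0.0, 0.0, 1.0]]
[[-7.11559408e-04 -9.51192106e-01 -3.08598561e-01  7.95779332e-02]
 [ 9.99999744e-01 -7.01258762e-04 -1.44289162e-04 -3.65082556e-05]
 [-7.91607330e-05 -3.08598585e-01  9.51192361e-01 -1.21247227e-01]
 [ 0.00000000e+00  0.00000000e+00  0.00000000e+00  1.00000000e+00]] 388.62470348819693 -0.0017598292769261507
[ 0.17669144 -0.59911033  0.25271254] [-3.10821068e+00 -4.48719747e-01  2.34200889e-04] 0.15
```

View pics/top0.png

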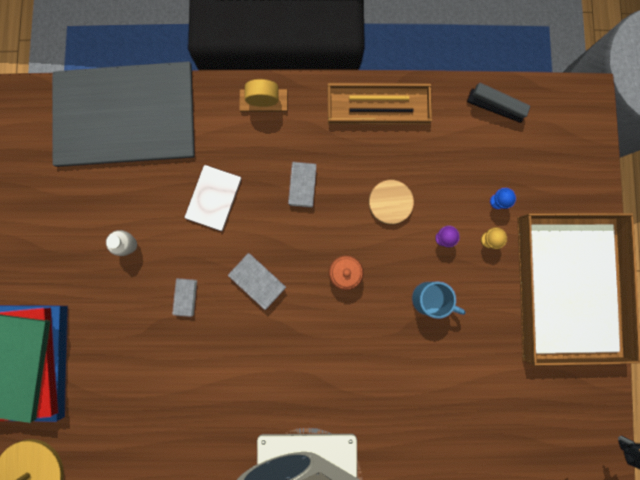

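View pics/scene0.png

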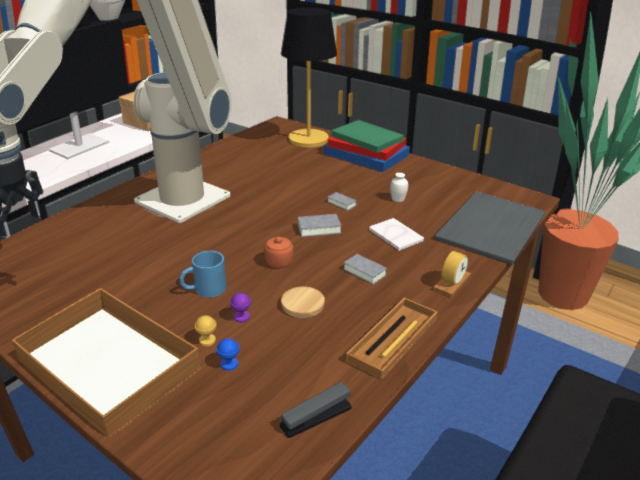

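The top view shows three globe-shaped things: brass at (494,239), purple at (448,237) and blue at (503,199). By the description the brass one is the globe. There are three flat white things: the veined slab at (213,198), the paper in the tray at (575,290) and the vase at (121,243). The slab is the one at (213,198). The grey books are large (257,281), medium (303,185) and small (185,298); the dark mat at (122,113) and the stapler at (498,102) aren't books. Next I take wrist looks from above.

```bash
cat > h.py <<'E'
from rig import manip
import cv2,numpy as np
from scipy.spatial.transform import Rotation as Ro
def down(yaw):
    c,s=np.cos(yaw),np.sin(yaw)
    return Ro.from_matrix([[c,s,0],[s,-c,0],[0,0,-1]]).as_rotvec()
def shot(n):
    T=np.eye(4)
    if n=="wrist":
        T[:3,:3]=Ro.from_rotvec(manip.get_ee_rot()).as_matrix();T[:3,3]=manip.get_position()
    c=manip.camera(n)
    c["T"]=T@np.array(c["mount"]) if n=="wrist" else np.array(c["cam_to_world"])
    c["K"]=np.array([[c["fx"],0,c["cx"]],[0,c["fy"],c["cy"]],[0,0,1]])
    return c
def cast(c,px,z):
    p=cv2.undistortPoints(np.array(px,float).reshape(-1,1,2),c["K"],np.array([c["k1"],0,0,0,0])).reshape(-1,2)
    d=np.c_[p,np.ones(len(p))]@c["T"][:3,:3].T
    o=c["T"][:3,3]
    return (o+d*((z-o[2])/d[:,2])[:,None])[:,:2]
def project(c,P):
    T=np.linalg.inv(c["T"]);r,_=cv2.Rodrigues(T[:3,:3])
    return cv2.projectPoints(np.array(P,float).reshape(-1,1,3),r,T[:3,3],c["K"],np.array([c["k1"],0,0,0,0]))[0].reshape(-1,2)
def save(c,name): cv2.imwrite(f"pics/{name}.png",c["image"][:,:,::-1])
E
python3 - <<'E'
from h import *
import pickle
L=[]
for n,x,y in (("wr",.58,-.27),("wl",.5,.24)):
    manip.move_to([x,y,.33],down(0)); manip.hold(.3)
    c=shot("wrist");save(c,n);L.append(c)
L.append(shot("top"))
pickle.dump(L,open("L.pkl","wb"))
for nm,px,z in (("globe",(494,239),.044),("vase",(121,243),.045),("large",(257,281),.026),("slab",(213,198),.012),("stand",(391,202),.018)):
    print(nm,cast(L[2],px,z))
print(manip.get_time())
E
```

```text
globe [[ 0.53883389 -0.41535932]]
vase [[0.53198977 0.4068875 ]]
large [[0.44841825 0.1094487 ]]
slab [[0.63703684 0.21288949]]
stand [[ 0.62601258 -0.19189701]]
4.675
```

View pics/wr.png

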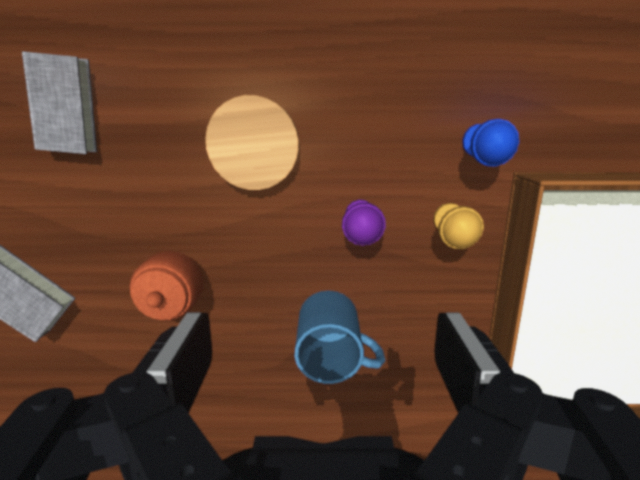

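View pics/wl.png

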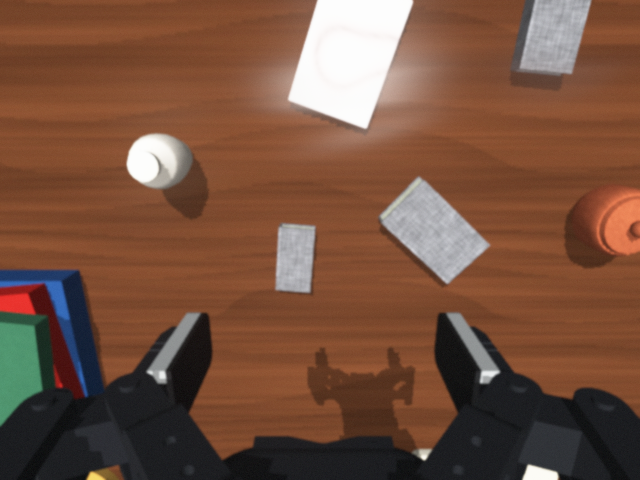

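The right view shows brass globe (460,226), stand (252,143), medium book (58,103), jar (163,288), mug (330,350) and the purple and blue decoys. The left view shows the vase (160,162), small book (296,258), large book (435,231) and slab, cut off at (350,60). I need one more look with the slab in full view, then I'll measure with masks.

```bash
python3 - <<'E'
from h import *
import pickle
L=pickle.load(open("L.pkl","rb"))
manip.move_to([.66,.15,.33],down(0)); manip.hold(.3)
c=shot("wrist");save(c,"ws");L.append(c);pickle.dump(L,open("L.pkl","wb"))
E
cat > m.py <<'E'
from h import *
def rects(c,kind,z,roi_max_row=310):
    hsv=cv2.cvtColor(cv2.GaussianBlur(c["image"],(3,3),0),cv2.COLOR_RGB2HSV)
    h,s,v=cv2.split(hsv)
    m={"grey":(s<30)&(v>110)&(v<215),"white":(s<40)&(v>225),"wood":(h>10)&(h<25)&(s>70)&(v>185),"brass":(h>15)&(h<30)&(s>130)&(v>120),"vase":(s<50)&(v>120)}[kind].astype(np.uint8)*255
    m[roi_max_row:]=0
    m=cv2.morphologyEx(cv2.morphologyEx(m,cv2.MORPH_CLOSE,np.ones((5,5))),cv2.MORPH_OPEN,np.ones((9,9)))
    out=[]
    for k in cv2.findContours(m,cv2.RETR_EXTERNAL,cv2.CHAIN_APPROX_NONE)[0]:
        if cv2.contourArea(k)<600: continue
        P=cast(c,k.reshape(-1,2),z)
        (cx,cy),(w,h_),a=cv2.minAreaRect((P*1000).astype(np.float32))
        a=a if w>h_ else a+90
        out.append((k.reshape(-1,2).mean(0).round(),round(cx,1),round(cy,1),round(max(w,h_),1),round(min(w,h_),1),round((a+90)%180-90,1)))
    return out
E
python3 - <<'E'
from m import *
import pickle
L=pickle.load(open("L.pkl","rb"))
for i in (0,1,3):
    for kind,z in (("grey",.018),("grey",.022),("grey",.026),("white",.012),("wood",.018)):
        for r in rects(L[i],kind,z): print(i,kind,z,*r)
for kind,z in (("grey",.022),("wood",.018),("white",.012)):
    for r in rects(L[2],kind,z,480): print("top",kind,z,*r)
E
```

```text
0 grey 0.018 [ 26. 287.] 458.7 82.8 81.9 80.4 -14.5
0 grey 0.018 [592. 198.] 568.4 -575.2 109.9 13.8 89.9
0 grey 0.018 [ 54. 102.] 669.5 12.1 96.5 54.4 -5.3
0 grey 0.022 [ 26. 287.] 460.5 79.6 81.1 79.7 -14.5
0 grey 0.022 [592. 198.] 569.2 -572.4 108.9 13.7 89.9
0 grey 0.022 [ 54. 102.] 669.4 9.5 95.6 53.9 -5.3
0 grey 0.026 [ 26. 287.] 462.4 76.3 80.4 79.0 -14.5
0 grey 0.026 [592. 198.] 570.1 -569.6 107.9 13.6 89.9
0 grey 0.026 [ 54. 102.] 669.3 6.9 94.7 53.4 -5.3
0 white 0.012 [586. 259.] 491.9 -595.7 146.6 134.1 89.9
0 wood 0.018 [458. 222.] 542.0 -427.3 55.3 38.1 50.2
0 wood 0.018 [251. 142.] 628.8 -192.7 99.3 97.0 89.9
1 grey 0.018 [295. 258.] 416.0 273.7 84.3 42.2 -4.9
1 grey 0.018 [433. 230.] 449.0 111.1 120.5 67.3 47.1
1 grey 0.018 [173. 168.] 522.6 406.7 58.4 24.6 -39.9
1 grey 0.018 [554.  35.] 654.1 8.8 68.1 55.5 -5.2
1 grey 0.022 [295. 258.] 417.5 273.3 83.5 41.8 -4.9
1 grey 0.022 [433. 230.] 450.2 112.3 119.3 66.7 47.1
1 grey 0.022 [173. 168.] 523.1 405.1 57.9 24.3 -39.9
1 grey 0.022 [554.  35.] 653.4 10.9 67.5 55.0 -5.2
1 grey 0.026 [295. 258.] 419.0 273.0 82.8 41.4 -4.9

[... 602 characters left out ...]
.] 826.7 -112.2 104.3 15.0 -89.9
top grey 0.022 [109. 402.] 174.7 443.2 314.7 145.9 0.7
top grey 0.022 [257. 281.] 448.2 111.3 112.0 67.4 47.6
top grey 0.022 [ 39. 254.] 506.2 606.1 184.2 79.5 -68.6
top grey 0.022 [302. 184.] 668.1 9.9 94.2 54.3 -0.1
top grey 0.022 [629.  61.] 973.1 -763.0 248.2 73.5 -5.1
top wood 0.018 [391. 201.] 628.5 -192.0 96.0 91.9 89.9
top white 0.012 [315. 452.] 60.1 -7.8 191.5 91.0 89.5
top white 0.012 [ 56. 414.] 148.8 567.2 169.1 119.7 12.6
top white 0.012 [ 45. 349.] 292.0 583.7 196.3 66.2 -65.9
top white 0.012 [575. 291.] 423.6 -613.4 272.6 191.8 0.0
top white 0.012 [ 58. 229.] 537.0 595.1 264.1 209.0 15.2
top white 0.012 [213. 197.] 639.0 214.4 123.8 84.1 -18.8
```

View pics/ws.png

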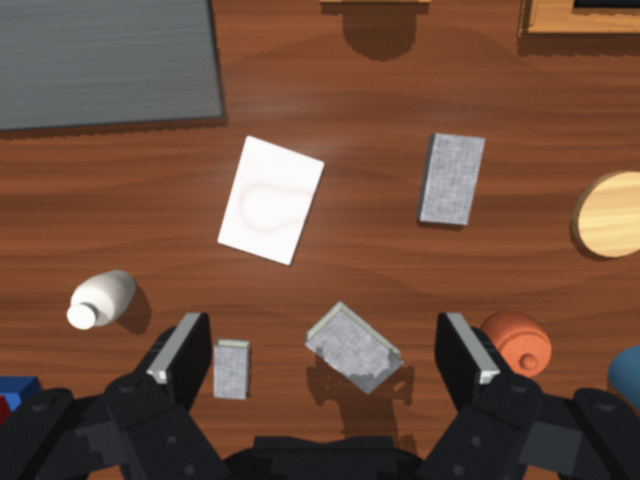

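Positions agree across views to about 1 mm. I start with the large book: close look, grasp, slab look, place.

```bash
cat >> m.py <<'E'
def best_yaw(p,deg):
    nom=np.arctan2(p[1],p[0])+np.pi/2
    return min((np.radians(deg)+k*np.pi for k in (-2,-1,0,1,2)),key=lambda a:abs(a-nom))
def look(p,yaw,name,z=.17):
    q=np.array(p)-.08*np.array([np.cos(yaw),np.sin(yaw)])
    manip.move_to([*q,z],down(yaw)); manip.hold(.25)
    c=shot("wrist");save(c,name);return c
def near(rs,p): # nearest rect to p (m)
    return min(rs,key=lambda r:np.hypot(r[1]-p[0]*1e3,r[2]-p[1]*1e3))
def pick(p,yaw,z,opening,f,width,lift=.2):
    manip.command_gripper(opening)
    manip.move_to([*p,z+.07],down(yaw))
    manip.servo_line([*p,z],rate=.12)
    manip.command_gripper(max(width-.012,0),f)
    print("grip",manip.get_width(),manip.get_grip_force())
    manip.servo_line([*p,lift],rate=.25)
    print("held",manip.get_width(),manip.get_grip_force())
def place(p,yaw,z,width,up=.06,opening=None):
    manip.move_to([*p,z+.05],down(yaw))
    manip.servo_line([*p,z+.006],rate=.1); manip.hold(.2)
    f0=manip.get_contact_force()[2]; d=.006
    while d>-.003:
        d-=.0006; manip.servo_line([*p,z+d],rate=.02)
        if manip.get_contact_force()[2]-f0>2.5: break
    print("contact at",round(d*1e3,1),manip.get_contact_force()[2]-f0); manip.hold(.2)
    manip.command_gripper(opening or min(width+.016,.085)); manip.hold(.2)
    manip.servo_line([*p,z+up],rate=.15)
E
python3 - <<'E'
from m import *
p=np.array([.4495,.1113]);y=best_yaw(p,47.1)
c=look(p,y,"lkL"); rs=rects(c,"grey",.026); r=near(rs,p); print(r)
p=np.array(r[1:3])/1e3; y=best_yaw(p,r[5])
pick(p,y,.024,.085,50,.066)
s=np.array([.641,.214]);ys=best_yaw(s,-19.2)
c=look(s,ys,"lkS",.21);print(rects(c,"white",.012,250))
print(manip.get_time())
E
```

```text
(array([322., 107.]), 449.4, 110.8, 112.1, 66.3, 47.5)
grip 0.06497447100129382 54.425050020217896
held 0.06500876848994269 55.66539466381073
[(array([329., 104.]), 635.9, 215.6, 116.4, 87.7, -19.3)]
11.975
```

```bash
python3 -c "
import cv2,numpy as np
cv2.imwrite('pics/both.png',cv2.resize(np.hstack([cv2.imread('pics/lkL.png'),cv2.imread('pics/lkS.png')]),(800,300)))"
```

```text
(no output)
```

View pics/both.png

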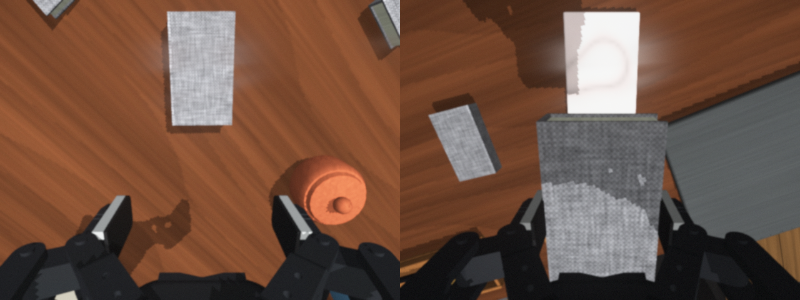

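The left crop shows the large book cleanly isolated, and it measures 112 × 66 mm. The right crop shows it held with the slab behind at (600,62), and the slab's far edge fits a centre of (0.641, 0.214). Now I place it and look.

```bash
python3 - <<'E'
from m import *
s=np.array([.6412,.2138]);ys=best_yaw(s,-19.2)
place(s,ys,.036,.066)
c=look(s,ys,"lkS2",.17);print(rects(c,"grey",.038));print(rects(c,"white",.012))
p=np.array([.6692,.0100]);y=best_yaw(p,-5.3)
c=look(p,y,"lkM");r=near(rects(c,"grey",.022),p);print(r)
print(manip.get_time())
E
python3 -c "
import cv2,numpy as np
cv2.imwrite('pics/both2.png',cv2.resize(np.hstack([cv2.imread('pics/lkS2.png'),cv2.imread('pics/lkM.png')]),(800,300)))"
```

```text
contact at 0.6 6.603248848140096
[(array([554., 262.]), 786.7, 327.5, 137.5, 81.5, 77.0), (array([ 71., 245.]), 667.4, 21.5, 90.5, 51.9, -5.5), (array([513., 211.]), 741.1, 312.8, 106.0, 23.2, -87.1), (array([320., 108.]), 641.2, 209.8, 113.2, 73.3, -19.2)]
[(array([383., 106.]), 653.7, 252.2, 128.0, 7.9, -19.1)]
(array([319., 106.]), 669.1, 9.1, 94.8, 54.3, -5.2)
18.8167
```

View pics/both2.png

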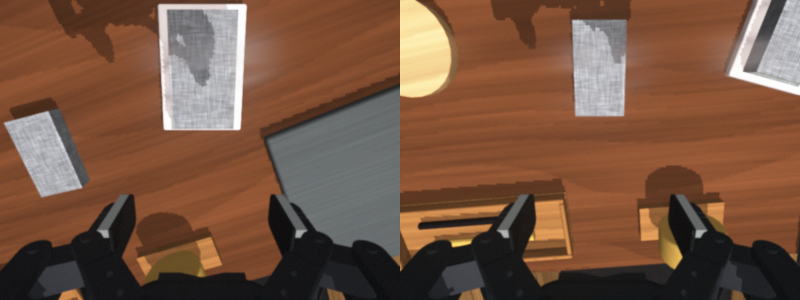

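The large book sits centred on the slab, at (202,68) in the left half, with the lateral error under 0.5 mm and the long-axis error about 1 mm. The medium book is clean at (600,68) in the right half. Next I pick and place the medium, then the small.

```bash
python3 - <<'E'
from m import *
s=np.array([.6418,.2136]);ys=best_yaw(s,-19.2)
p=np.array([.6692,.0095]);y=best_yaw(p,-5.2)
pick(p,y,.024,.076,50,.054)
place(s,ys,.062,.054)
c=look(s,ys,"lkS3",.19);print(near(rects(c,"grey",.060),s))
p=np.array([.417,.2735]);y=best_yaw(p,-4.9)
c=look(p,y,"lkSm");r=near(rects(c,"grey",.018),p);print(r)
print(manip.get_time())
E
python3 -c "
import cv2,numpy as np
cv2.imwrite('pics/both3.png',np.hstack([cv2.imread('pics/lkS3.png')[0:300,130:530],cv2.imread('pics/lkSm.png')[0:300,130:530]]))"
```

```text
grip 0.05280907542075533 54.01881158351898
held 0.05290272903911895 53.26988875865936
contact at 0.6 7.523369337940516
(array([320., 107.]), 640.7, 210.2, 102.7, 67.3, -19.2)
(array([322., 102.]), 413.8, 273.7, 79.0, 41.9, -5.0)
28.725
```

View pics/both3.png

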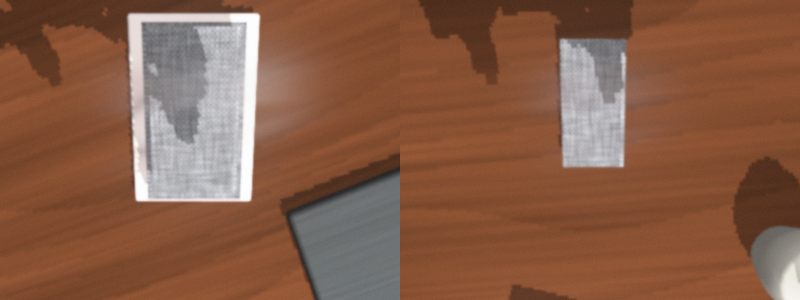

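Both books are in place and the small one is clean at (592,102). Grey on grey is hard to read, so I enlarge the stack with more contrast before going on.

```bash
python3 -c "
import cv2,numpy as np
g=cv2.cvtColor(cv2.imread('pics/lkS3.png'),cv2.COLOR_BGR2GRAY)[5:215,250:395]
g=cv2.createCLAHE(3,(4,4)).apply(cv2.resize(g,None,fx=2.8,fy=2.8,interpolation=cv2.INTER_CUBIC))
cv2.imwrite('pics/z3.png',g)"
```

```text
(no output)
```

View pics/z3.png

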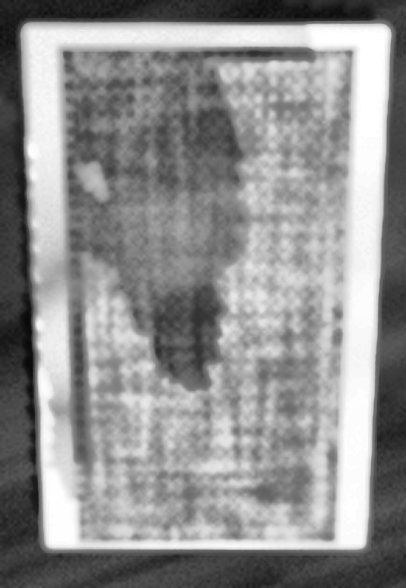

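```bash
python3 - <<'E'
from m import *
import pickle
c=pickle.load(open("L.pkl","rb"))[0]
s=np.array([.6418,.2136]);y=best_yaw(s,-19.2);u=np.array([np.cos(y),np.sin(y)]);v=np.array([u[1],-u[0]])
T=np.eye(4);T[:3,:3]=Ro.from_rotvec(down(y)).as_matrix();T[:3,3]=[*(s-.08*u),.19];c["T"]=T@np.array(c["mount"])
g=cv2.imread('pics/lkS3.png').min(2).astype(float)
pr=g[:,300:345].mean(1); cl=g[90:150].mean(0)
print(np.round(pr[5:40]).astype(int),np.round(pr[180:210]).astype(int))
def A(rows,z,col=322): return [round(float((cast(c,[[col,r]],z)[0]-s)@u*1e3),1) for r in rows]
# predicted pixel rows/cols for each layer if perfectly at s
for z,l,w in ((.012,.13,.09),(.038,.112,.066),(.060,.096,.054)):
    P=[[*(s+a*u*l/2+b*v*w/2),z] for a,b in((1,1),(1,-1),(-1,-1),(-1,1))]
    print(z,np.round(project(c,P),1).tolist())
print(np.round(cl[255:290]).astype(int),np.round(cl[355:395]).astype(int))
E
```

```text
[ 41  42  42  43  43  43  49  81 143 193 211 216 216 216 216 210 187 147
 120 116 122 135 147 152 152 150 148 146 143 140 138 138 139 140 143] [175 175 178 182 184 186 186 185 184 182 182 181 183 188 191 189 187 190
 208 225 212 150  84  61  58  57  58  58  58  57]
0.012 [[389.1, 13.0], [257.0, 13.1], [265.7, 200.7], [380.6, 200.6]]
0.038 [[375.9, 19.0], [270.2, 19.1], [276.9, 196.0], [369.4, 195.9]]
0.06 [[369.9, 25.8], [276.3, 25.8], [281.8, 190.6], [364.5, 190.6]]
[ 66  66  65  64  64  72 100 144 182 201 205 204 202 200 199 198 198 197
 190 175 153 136 128 128 137 157 174 180 179 175 175 176 175 170 167] [186 186 185 184 183 183 186 189 191 194 198 202 202 199 194 193 197 210
 229 242 248 250 250 250 251 251 250 247 231 192 144 110  98  96  96  96
  95  95  94  94]
```

The slab edges match prediction within 0.5 px. The large book is about 1.5 mm off along its length and the medium within 1 mm. That's good enough, so on to the small book, then the globe look.

```bash
python3 - <<'E'
from m import *
s=np.array([.6416,.2137]);ys=best_yaw(s,-19.2)
p=np.array([.4140,.2737]);y=best_yaw(p,-5.0)
pick(p,y,.024,.064,50,.042)
place(s,ys,.084,.042)
g=np.array([.539,-.416]);y=best_yaw(g,90)
c=look(s,ys,"lkS4",.21)
c=look(g,y,"lkG",.2);print(rects(c,"brass",.044),project(c,[[*g,.044]]),np.degrees(y))
print(manip.get_time())
E
python3 -c "
import cv2,numpy as np
cv2.imwrite('pics/both4.png',np.hstack([cv2.imread('pics/lkS4.png')[0:300,130:530],cv2.imread('pics/lkG.png')[0:300,130:530]]))"
```

```text
grip 0.040475954846896825 51.00635826587677
held 0.040726765226840184 50.48933565616608
contact at 0.6 6.124557759805878
[(array([326., 118.]), 542.3, -419.5, 46.8, 45.8, -90.0)] [[321.78438898 113.60836485]] 90.0
40.2583
```

View pics/both4.png

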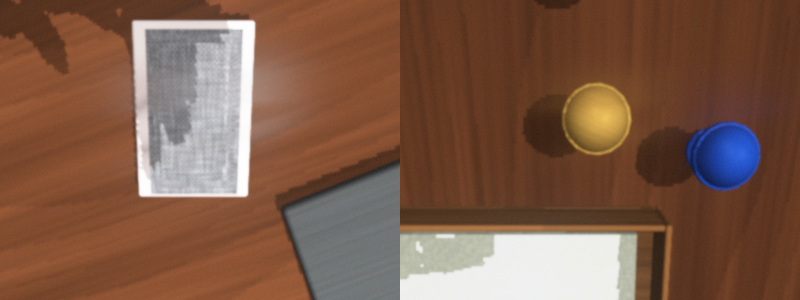

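The stack looks right at (192,108). The brass globe is at (597,118) with the blue look-alike at (727,157), so this close crop confirms the choice. The globe measures 47 mm across at (0.5423, -0.4195). I place it, then look at the vase.

```bash
python3 - <<'E'
from m import *
s=np.array([.6414,.2138])
g=np.array([.5423,-.4195])
pick(g,best_yaw(g,90),.043,.064,40,.047,lift=.25)
manip.move_to([*s,.22],down(best_yaw(s,-19.2)))
place(s,best_yaw(s,-19.2),.121,.047,up=.09)
print(manip.get_time())
v=np.array([.53,.408]);y=best_yaw(v,120)
c=look(v,y,"lkV",.2);print(rects(c,"vase",.045),project(c,[[*v,.045]]),np.degrees(y))
print(manip.get_time())
E
python3 -c "
import cv2,numpy as np
cv2.imwrite('pics/v.png',cv2.imread('pics/lkV.png')[0:350,100:600])"
```

```text
grip 0.045609735445896686 40.588685274124146
held 0.045438162436336645 41.09895050525665
contact at 1.2 2.874993086355666
49.8917
[(array([309., 301.]), 590.1, 281.7, 30.9, 19.1, 29.9), (array([328., 111.]), 533.8, 408.9, 55.0, 54.5, 29.9)] [[322.04973107 111.12231581]] 119.99999999999999
51.075
```

View pics/v.png

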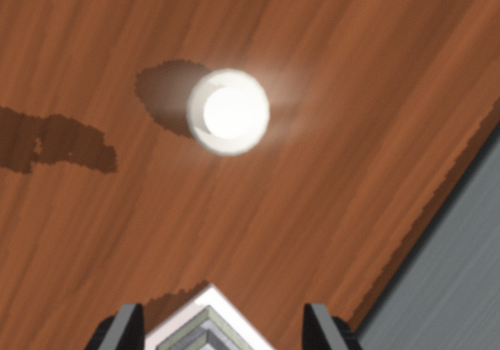

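The vase is upright at (228,112) in the crop and measures 55 mm across at (0.534, 0.409). I pick it gently and carry it on straight lines at fixed orientation, high over the stack, to the stand.

```bash
python3 - <<'E'
from m import *
v=np.array([.5338,.4089]);y=np.radians(120);d=np.array([.6288,-.1925])
pick(v,y,.044,.075,35,.055,lift=.3)
manip.servo_line([*d,.3],rate=.22)
manip.servo_line([*d,.12],rate=.15)
place(d,y,.062,.055,up=.1)
c=shot("wrist")
manip.move_to([.56,-.05,.36],down(0));manip.hold(.3)
save(shot("scene"),"f_scene");save(shot("top"),"f_top")
print(manip.get_time())
E
python3 -c "
import cv2,numpy as np
a=cv2.resize(cv2.imread('pics/f_scene.png')[120:340,180:480],None,fx=1.9,fy=1.9)
cv2.imwrite('pics/f1.png',a)"
```

```text
grip 0.05404774370194525 36.64091809652746
held 0.05380678293257635 37.17143696732819
contact at 0.6 7.520710161156684
65.65
```

View pics/f1.png

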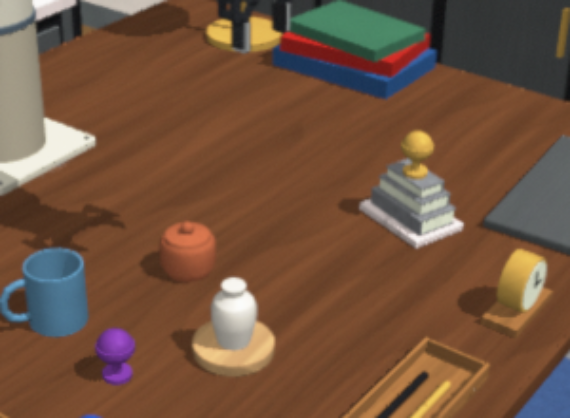

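The crop shows the stack stepped and square with the globe upright at (416,155), and the vase upright on the stand at (233,315). I check the centring from above before handing in.

```bash
python3 - <<'E'
from m import *
d=np.array([.6288,-.1925]);y=best_yaw(d,75)
c=look(d,y,"fV",.26);print(rects(c,"vase",.063)[-1:],rects(c,"wood",.018))
s=np.array([.6412,.2138]);ys=best_yaw(s,-19.2)
c2=look(s,ys,"fS",.26);print(near(rects(c2,"brass",.122),s))
im=c2["image"][:,:,::-1].copy()
u=np.array([np.cos(ys),np.sin(ys)]);v=np.array([u[1],-u[0]])
q=project(c2,[[*s,.078]])[0];q=q.astype(int)
cr=im[q[1]-95:q[1]+95,q[0]-70:q[0]+70]
e=cv2.resize(c["image"][:,:,::-1][30:220,220:420],None,fx=3,fy=3)[:570]
cv2.imwrite("pics/f2.png",np.hstack([cv2.resize(cr,None,fx=3,fy=3)[:570],e[:,130:500]]))
for z,l,w in ((.012,.13,.09),(.038,.112,.066),(.060,.096,.054),(.078,.08,.042)):
    P=[[*(s+a*u*l/2+b*v*w/2),z] for a,b in((1,1),(1,-1),(-1,-1),(-1,1))]
    print(z,np.round((project(c2,P)-q+[70,95])*3).tolist())
print(manip.get_time())
E
```

```text
[(array([324., 113.]), 629.8, -192.5, 54.0, 52.6, -15.0)] [(array([324., 111.]), 629.6, -193.4, 99.8, 99.8, 75.0), (array([587.,  73.]), 851.3, -220.7, 122.1, 57.9, 88.4)]
(array([322., 123.]), 650.5, 209.8, 44.0, 24.0, 70.7)
0.012 [[369.0, 46.0], [52.0, 47.0], [70.0, 503.0], [353.0, 502.0]]
0.038 [[336.0, 64.0], [86.0, 65.0], [100.0, 488.0], [324.0, 487.0]]
0.06 [[320.0, 84.0], [103.0, 84.0], [113.0, 471.0], [310.0, 471.0]]
0.078 [[300.0, 108.0], [122.0, 109.0], [130.0, 450.0], [293.0, 450.0]]
69.4167
```

View pics/f2.png

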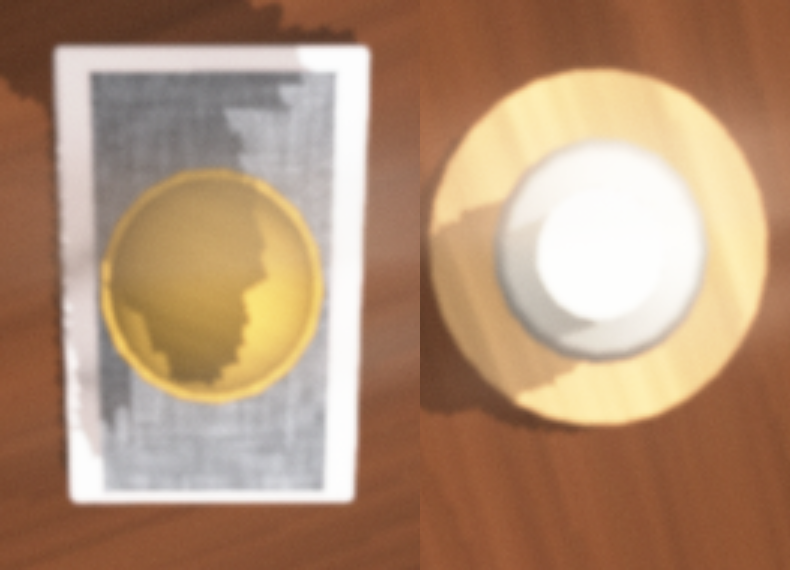

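The vase is within 1 mm of the stand's centre. The globe ring at (212,286) sits on the stack centre, and the books are square to the slab within about 1.5 mm. Handing in.

```bash
python3 -c "
from rig import manip
print(manip.sign_off())"
```

```text
the job is handed in; nothing more can be done
None
```

The display is set and the job handed in at about 69 s of the 144 s allowed: the three books are stacked on the slab with the brass globe on top and the vase is upright on its stand, all centred to about 1.5 mm except the small book, which I could only check by eye; the mug, jar and look-alikes were not touched.

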